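# Lock a drawbar with a linchpin

### The arm

A 7-joint arm with a two-finger parallel gripper is mounted at the origin on the work surface; the furniture and walls round the work are solid. World frame = base frame: x ahead of the robot, y to its left, z up, the work surface at z = 0. Lengths are in m, angles in rad, forces in N, time in s.
With the tool pointing down it reaches from about 0.35 to 0.9 m from the base axis. Payload 7.2 kg.
Tool frame: the origin (TCP) lies midway between the tips of the shut fingers; the grasp point (between the pads) lies 19 mm behind it; z points along the fingers, y is the line along which they close (so a half turn about z gives the same grasp; the last joint's range is limited). The gripper opens to 85 mm and grips with 20 to 120 N. Pads are 22 mm wide; open, the fingers measure 114 mm over their backs; the gripper's body (76 mm by 85 mm) begins 54 mm behind the grasp point. The pads swing forward as they close: fully open they stand 13 mm farther back than shut.
Start: joints at [1.119, 0.411, -0.013, 1.596, 0.006, 1.134, -0.082], TCP at [0.234, -0.58, 0.194] pointing down, gripper open.
Joint ranges: [-2.95, 2.95], [-0.29, 1.99], [-1.47, 1.44], [0.14, 2.54], [-1.03, 4.17], [0.13, 1.85], [-2.86, 2.86]. Speed limits (rad/s): [2.39, 2.39, 3.01, 3.01, 3.14, 3.14, 3.14].

### API

Orientations are given as [roll, pitch, yaw] about the fixed x, y, z axes, in that order (R = Rz(yaw) Ry(pitch) Rx(roll)).
In Python, from rig import read_state, grab_frame, job_done gives the robot as it stands.
- The arm moves only by the tool jog_arm, never from a script. Its argument "commands" is text: rows parted by semicolons, each of 7 numbers parted by spaces: the shift along the tool's x, y, z in units of 300 mm (1.0 is 300 mm), then the turn, a rotation vector about the tool's x, y, z in units of pi rad (1.0 is pi rad), then the gripper's target within -1 to 1 (fully open at 1, half-way at 0, shut at -1). In form: tx ty tz ax ay az hand; .... A call has 1 to 10 rows; each row is the pose to reach, as a shift and turn from the pose commanded when the call began, along the tool's axes at that moment, turning the shorter way round; what a row does not reach only later rows make up. A row lasts 1/8 s, in which the tool goes at most 62.5 mm and 10.7 degrees, less where a joint would pass 70% of its speed; a pose out of reach is approached as far as the arm can. A call with a number of a shift or a turn outside -1 to 1 is refused whole. A call with a gripper value outside its range is refused whole. The fingers move at their own pace and stop on an object; "newtons" is the grip in N (left out, the last holds). Time passes only in rows, so rows that repeat a pose let the fingers close. It gives the time, the measured TCP pose, the force, the opening and the grip force at its end, in the units of the state.
- read_state(): the state, without advancing time (a new reading comes with each control period).
- grab_frame(name): name is "scene" or "top" or "wrist"; returns a dict with "frame" (400x640x3 uint8, red, green, blue), "depth" (400x640 float32, m along the optical axis (not along the pixel's ray), 0 where there is no reading), "fx", "fy", "cx", "cy" (pixels), "k1" (the pictures are not rectified: a ray, as slopes to the right and down, at radius r is drawn at 1 + k1 r^2 times it, then the intrinsics apply), "extrinsics" (4x4, takes a point from camera to world coordinates); the wrist camera has in their place "tool_from_camera" (4x4, takes a point from camera to tool coordinates, whose origin is the TCP and whose axes are the flange's). Camera axes: x right, y down, z forward; pixel columns grow to the right and rows downward; lengths in m; the calibration is good to about 2 mm. A picture is of the moment at which its call begins: read the wrist's pose just before it.
- job_done(): hands the job in; it is judged then, once.
The state is a dict: "time": time; "joint_pos": joint angles; "joint_velocities": joint speeds; "joint_torque": joint torques, N m; "tool_pos": TCP position; "eef_rot": TCP orientation; "wrist_force": force on the tool from outside, world axes, zero at the start; "ft_torque": the same for the moment, N m; "width": opening from 0.0 (shut) to 1.0 (fully open); "grasp_force": force on a finger pad.
Only numpy, scipy, OpenCV 4.12 (cv2) and the standard library are available. Lean on these libraries where they do the work, as an engineer would, in place of code of your own. Each camera call takes 0.05 s, during which the arm holds its last target. There are 200 camera calls.

### The job

Take the linchpin out of its stand, lower it into the slot on top of the receiver, feel along the slot for the hole in the drawbar inside, and push the pin down through it until its collar sits fully home, with its ring on the side of the receiver's free end. Then swing the ring down round the free end and press its thumb bar until it snaps over the end of the pin and stays locked. Do not force the pin or the ring (push with no more than about 20 N), and leave the loose things round about where they are.

Things in the scene. Friction and masses are not known exactly. Their poses are not given: they have to be found in the camera images.
- linchpin: loose steel linchpin, 0.2 kg, upright in its stand. Origin: on its axis at the underside of the collar (the seat). z up along the pin; hinge of the ring along y; the open ring sticks out to -x. Collar 26 mm wide, z 0 to 6 mm. Shank below: 12 mm thick, with a round (half-ball) nose ending at z = -59.5 mm. Hinge bar along y, 42 mm long, up to z = 16 mm; gripping tab above
- pin_tab (a point): centre of the linchpin's gripping tab (14 mm in x, 22 mm in y, z 16 to 46 mm over the seat), 30 mm above the seat; axes as the linchpin
- pin_seat (a point): the linchpin's seat: on its axis, at the underside of the collar
- ring_hinge (a point): hinge of the ring, on the linchpin's axis, 10 mm above the seat. The ring is a hoop of 6 mm wire: two legs at y = +-25 mm (44 mm apart inside) and a lower bar 70 mm from the hinge
- ring (a joint): ring's angle, rad: 1.57 level, out to the pin's -x; 0 straight down, lower bar right under the nose; below -0.07 snapped past the nose and locked (hard stop -0.13). It stays where left; 0.5 N swings it, but from +0.09 to 0 the bar rides over the nose and the hoop stretches 2.5 mm along its legs (spring, 4 N preload, 2 N per mm): about 4 to 7 N on the thumb bar, then it snaps on by itself
- ring_thumb (a point): centre of the ring's thumb bar, 8 mm thick, 40 mm long along the hinge direction, carried 55 mm out from the lower bar at right angles to the hoop: with the ring straight down it is 70 mm below the hinge and 55 mm to its -x side; it turns with the ring about the hinge
- bracket: fixed dark steel bracket. Origin on the bench under the slot's centre, z up, -x to the receiver's free end. The receiver is a level square tube, 36 mm wide and high, axis 110 mm up, from x = -28 mm (free end) to +50 mm, where an upright plate (90 mm wide, 138 mm high) carries it; free space below; the drawbar's end may stand up to 16 mm out
- receiver_slot (a point): centre of the slot in the receiver's top face, 128 mm up; axes as the bracket. Slot 38 mm along x, 14 mm along y, chamfer 1 mm, through both 6 mm walls. Between the walls lies the drawbar (23 mm high) with one 14 mm round hole for the pin, anywhere from -12 to +12 mm along x from here (not measured: feel for it with the nose). The drawbar stays put under 40 N
- pin_stand: fixed stand: round foot (68 mm) and an upright aluminium tube, 29 mm outside, 16 mm bore, 80 mm high, in which the linchpin stands with its collar on the rim. Origin under the foot's centre
- tape_black: roll of black tape, 51x48x19 mm, lying flat, loose bystander, to be left alone; origin at the centre of its underside
- hex_keys: folding hex key set, 26x70x19 mm, loose bystander, to be left alone; origin at the centre of its underside
- torch: black pocket torch, 33x122x29 mm, loose bystander, to be left alone; origin at the centre of its underside
- marker: marker pen, 17x135x16 mm, loose bystander, to be left alone; origin at the centre of its underside
There are look-alikes about, which are no part of the job. What is shaped like the linchpin but blue is not meant.

How it is judged:
On the way, in this order (a step that is already met when the one before it is completed fails the run):
1. the linchpin is fully home in the receiver, its ring still open (x of pin_seat in the frame of receiver_slot between -0.016 and 0.016 m and y of pin_seat in the frame of receiver_slot between -0.003 and 0.003 m and z of pin_seat in the frame of receiver_slot between -0.003 and 0.0025 m and angle between the z axis of linchpin and the z axis of bracket, either way round below 0.1 rad and value of joint ring above 0.2 rad), for 0.2 s.
2. the ring has snapped over the end of the pin (x of pin_seat in the frame of receiver_slot between -0.016 and 0.016 m and y of pin_seat in the frame of receiver_slot between -0.003 and 0.003 m and z of pin_seat in the frame of receiver_slot between -0.003 and 0.0025 m and angle between the z axis of linchpin and the z axis of bracket, either way round below 0.1 rad and value of joint ring below -0.04 rad), for 0.2 s.
At the end, for the whole second after the job is handed in: The linchpin is at rest, fully home in the slot and drawbar (underside of the collar within 2.5 mm of the receiver's top face, pin within the slot, axis within 0.10 rad of the bracket's z), and its ring is locked past the nose (ring reading below -0.04) (all of step 2 and linear speed of linchpin below 0.02 m/s); the robot touches nothing.
It fails at once if the linchpin is forced against the coupling with more than 45 N while it goes in (ring open) (contact force between linchpin and bracket above 45 N and value of joint ring above 0.2 rad).
It fails at once if the ring is forced so hard that the pin presses on the coupling with more than 80 N in all (about 20 N on the thumb bar, by leverage) (contact force between linchpin and bracket above 80 N).
It fails at once if a bystander is moved by more than 30 mm (distance of any of tape_black, hex_keys, torch, marker from where it was at the start of the episode above 0.03 m).
It also fails if it takes over 72 s, if anything falls off the work surface, if the arm or the gripper's body presses on something with over 40 N, if the wrist force passes 120 N, or if a joint passes its speed limit or range.

## Working session

There is one attempt and no reset: what is moved stays moved. The work goes in short steps, Python scripts to look and compute and a tool call to move; the robot and the scene stay as the last step left them, time stands still between calls to the robot, and variables do not carry over. Pictures are saved under pics/ and viewed, at most 10 in all, crops included, and the job is handed in when it is done.

Besides the shell and the picture viewer there is one more tool, called after ">>>" by a JSON object that holds its "op" and its "data", one argument or row to a line. jog_arm: Moves the arm, as the interface text tells. Its arguments: {"type":"object","properties":{"commands":{"type":"string"},"newtons":{"type":"number"}},"required":["commands"]}

```bash
mkdir -p pics; cat > h.py <<'E'
import numpy as np, cv2
from scipy.spatial.transform import Rotation as R
from rig import read_state, grab_frame, job_done
def T_tool(s):
    T=np.eye(4); r=np.array(s["eef_rot"]); 
    T[:3,:3]=R.from_euler('xyz',r).as_matrix() if r.size==3 else r; T[:3,3]=s["tool_pos"]; return T
def grab(n):
    s=read_state(); f=grab_frame(n)
    f["T"]=np.array(f["extrinsics"]) if n!="wrist" else T_tool(s)@np.array(f["tool_from_camera"])
    np.savez(f"pics/{n}.npz",**f); return f
def pt(f,u,v,z=None,plane=None):
    a=np.array([(u-f["cx"])/f["fx"],(v-f["cy"])/f["fy"]]); b=a.copy()
    for _ in range(20): b=a/(1+f["k1"]*(b@b))
    d=np.array([b[0],b[1],1.]); T=f["T"]
    if plane is not None:
        w=T[:3,:3]@d; return T[:3,3]+w*(plane-T[2,3])/w[2]
    if z is None: z=np.median(f["depth"][int(v)-1:int(v)+2,int(u)-1:int(u)+2])
    return T[:3,:3]@(d*z)+T[:3,3]
def load(n): return dict(np.load(f"pics/{n}.npz"))
def save(f,name,box=None,s=1):
    im=f["frame"][:,:,::-1]
    if box: im=im[box[1]:box[3],box[0]:box[2]]
    cv2.imwrite("pics/"+name,cv2.resize(im,None,fx=s,fy=s,interpolation=cv2.INTER_CUBIC))
E
python3 - <<'E'
from h import *
s=read_state(); print(s)
a=grab("scene"); b=grab("top"); 
print(a["T"],b["T"],a["fx"],a["k1"])
save(a,"s0.png"); save(b,"t0.png")
E
```

```text
{'time': 0.0, 'joint_pos': array([ 1.11880558,  0.41191781, -0.0127396 ,  1.59703408,  0.0055902 ,
        1.13433213, -0.08220036]), 'joint_velocities': array([ 0.00316961,  0.00041089, -0.00064156, -0.00059629, -0.0003178 ,
        0.00166244, -0.00064421]), 'joint_torque': array([-6.81217284e-05, -6.00628138e+01,  6.81842901e-01, -2.99401796e+01,
        1.35728996e-02,  1.08564051e-02,  8.73571850e-06]), 'tool_pos': array([ 0.23378755, -0.57901815,  0.19324591]), 'eef_rot': array([-3.13993961e+00,  9.78579747e-05,  3.83836181e-01]), 'wrist_force': array([-0.66395222, -0.20008312, -0.08206732]), 'ft_torque': array([-0.03783418,  0.04095112, -0.00607439]), 'grasp_force': 0.0, 'width': 1.0054611770585262}
[[ 0.56993908 -0.38337256  0.7267702  -0.37304445]
 [-0.82162241 -0.25480876  0.50991089 -0.56825312]
 [-0.01029842 -0.88774883 -0.46021296  0.66582726]
 [ 0.          0.          0.          1.        ]] [[ 0.01594668 -0.99652065  0.08180648  0.4190724 ]
 [-0.999657   -0.01758974 -0.01940342  0.0607823 ]
 [ 0.02077487 -0.081469   -0.99645934  1.18319779]
 [ 0.          0.          0.          1.        ]] 514.051989222406 0.042519591434665466
```

View pics/s0.png

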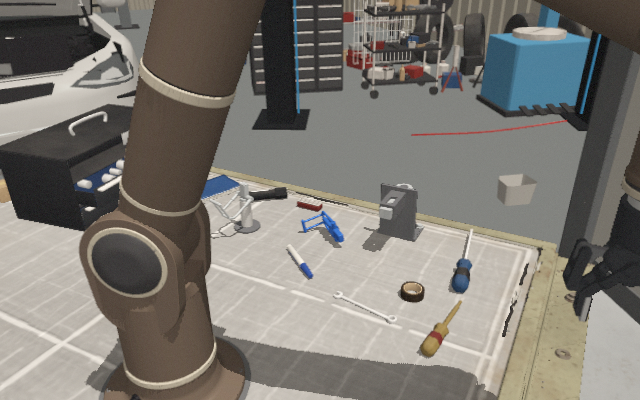

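View pics/t0.png

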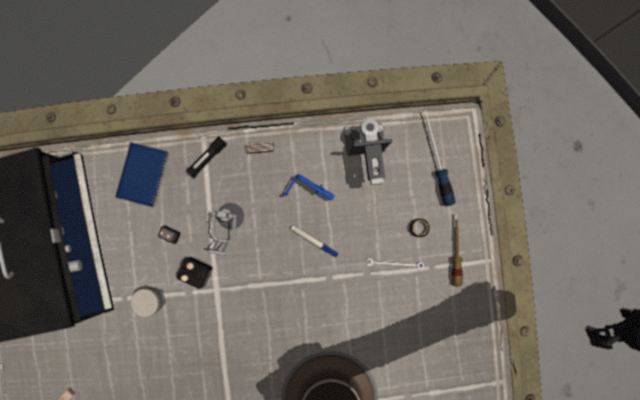

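The pin stand with the steel linchpin is at top (224,214), its ring pointing down the image to about (217,245). The blue look-alike lies at top (310,187). The bracket is at top (373,165), with its slot near (376,165) and its free end at (377,182). The steel pin upright in the stand fits the description and the blue one doesn't; I'll confirm in a crop.

```bash
python3 - <<'E'
from h import *
b=load("top"); a=load("scene")
def crop(f,x,y,w,h,s): return cv2.resize(f["frame"][y:y+h,x:x+w,::-1],None,fx=s,fy=s,interpolation=cv2.INTER_CUBIC)
A=crop(b,190,190,80,60,5);B=crop(b,330,130,80,60,5)  # 400x300
C=crop(a,200,170,80,60,5) ;D=crop(a,360,175,80,60,5)
cv2.imwrite("pics/c1.png",np.vstack([np.hstack([A,B]),np.hstack([C,D])]))
for n,f,l in (("top",b,[(224,214),(376,165),(377,178),(362,148),(372,127),(217,247),(208,155),(260,147),(314,241),(419,227),(310,187)]),):
  for u,v in l: print(n,u,v,pt(f,u,v).round(3))
E
```

```text
top 224 214 [0.457 0.251 0.126]
top 376 165 [ 0.576 -0.093  0.121]
top 377 178 [ 0.545 -0.096  0.122]
top 362 148 [ 0.619 -0.063  0.099]
top 372 127 [ 0.664 -0.083  0.123]
top 217 247 [ 0.377  0.29  -0.   ]
top 208 155 [0.607 0.315 0.027]
top 260 147 [0.631 0.185 0.017]
top 314 241 [0.397 0.045 0.014]
top 419 227 [ 0.436 -0.223  0.   ]
top 310 187 [ 0.534  0.057 -0.001]
```

View pics/c1.png

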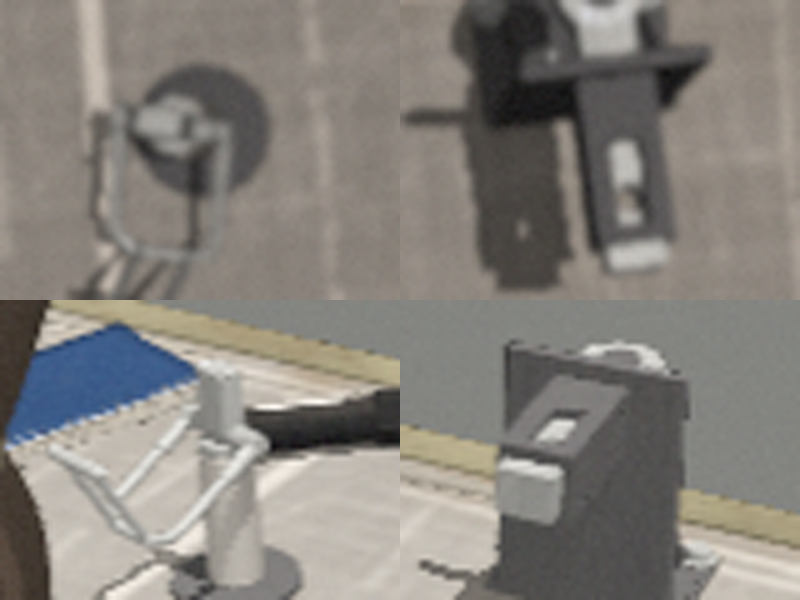

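```bash
cat >> h.py <<'E'
def rel(pos,yaw,tilt=0,s=None):
    """jog numbers to tool pos, yaw (roll pi), tilt about world-y"""
    T=T_tool(s or read_state()); 
    Rt=(R.from_euler('y',tilt)*R.from_euler('xyz',[np.pi,0,yaw])).as_matrix()
    t=T[:3,:3].T@(np.array(pos)-T[:3,3])/0.3
    w=R.from_matrix(T[:3,:3].T@Rt).as_rotvec()/np.pi
    print("rel",t.round(4),w.round(4),"t=%.2f"%read_state()["time"])
E
python3 - <<'E'
from h import *
f=grab("wrist"); print(np.array(f["tool_from_camera"]).round(3),f["fx"],f["k1"])
b=load("top")
print("slot",pt(b,375.2,166.4,plane=.128),"ends",pt(b,375,158,plane=.128),pt(b,375.6,175,plane=.128))
print("hinge ends",pt(b,214,213,plane=.09),pt(b,233,216,plane=.09), "tabtop",pt(b,225,213,plane=.126))
rel([0.49,-0.09,0.30],1.6)
E
```

```text
[[ 0.    -0.957 -0.291  0.074]
 [ 1.     0.    -0.001 -0.001]
 [ 0.001 -0.291  0.957 -0.181]
 [ 0.     0.     0.     1.   ]] 278.52400578362136 -0.04899057936936334
slot [ 0.57124406 -0.0904395   0.128     ] ends [ 0.59066021 -0.08991006  0.128     ] [ 0.55145156 -0.09144096  0.128     ]
hinge ends [0.45975893 0.2816491  0.09      ] [0.45359869 0.23661992 0.09      ] tabtop [0.45890284 0.24924802 0.126     ]
rel [ 1.4023 -1.1926 -0.3538] [-3.000e-04 -2.000e-04 -3.871e-01] t=0.15
```

>>> {"op": "jog_arm", "data": {
  "commands": "0.2 -0.15 -0.2 0 0 -0.05 1; 0.4 -0.3 -0.25 0 0 -0.1 1; 0.6 -0.5 -0.25 0 0 -0.15 1; 0.8 -0.7 -0.25 0 0 -0.2 1; 1.0 -0.9 -0.25 0 0 -0.25 1; 1.0 -0.9 -0.25 0 0 -0.3 1; 1.0 -0.9 -0.25 0 0 -0.35 1"
}}

```text
time: 1.02
tool_pos: [0.4118, -0.2142, 0.2693]
eef_rot: [3.141, 0.0, 1.49]
wrist_force: [1.0, 0.4, 0.5]
width: 1.0
grasp_force: 0.0
```

```bash
python3 - <<'E'
from h import *
s=read_state(); print(s["tool_pos"],s["eef_rot"],s["joint_pos"].round(2))
rel([0.571,-0.09,0.20],1.6)
E
```

```text
[ 0.41176058 -0.21417089  0.2693107 ] [3.14117536e+00 1.95465200e-04 1.49038664e+00] [ 0.76  0.1  -0.41  1.84  0.04  1.22  0.25]
rel [0.4552 0.4957 0.2312] [ 0.0001  0.0001 -0.0349] t=1.02
```

>>> {"op": "jog_arm", "data": {
  "commands": "0.15 0.16 0 0 0 -0.035 1; 0.3 0.33 0.05 0 0 -0.035 1; 0.455 0.495 0.15 0 0 -0.035 1; 0.455 0.495 0.23 0 0 -0.035 1; 0.455 0.495 0.23 0 0 -0.035 1; 0.455 0.495 0.23 0 0 -0.035 1"
}}

```text
time: 1.78
tool_pos: [0.5706, -0.0947, 0.2007]
eef_rot: [-3.142, 0.001, 1.592]
wrist_force: [-1.1, 0.3, 0.3]
width: 1.0
grasp_force: 0.0
```

```bash
python3 - <<'E'
from h import *
s=read_state(); print(s["tool_pos"],s["eef_rot"],s["joint_pos"].round(2))
f=grab("wrist"); 
# project slot to crop
T=np.linalg.inv(f["T"]); p=T@np.array([.571,-.09,.128,1]); u=f["cx"]+f["fx"]*p[0]/p[2]; v=f["cy"]+f["fy"]*p[1]/p[2]; print(u,v)
u,v=int(u),int(v); save(f,"w1.png",(max(u-100,0),max(v-75,0),u+100,v+75),4)
E
```

```text
[ 0.57063896 -0.09472571  0.20071745] [-3.14150050e+00  5.21867278e-04  1.59248160e+00] [ 0.47  0.37 -0.51  1.68  0.2   1.14 -0.07]
322.90126291344586 192.06236985847784
```

View pics/w1.png

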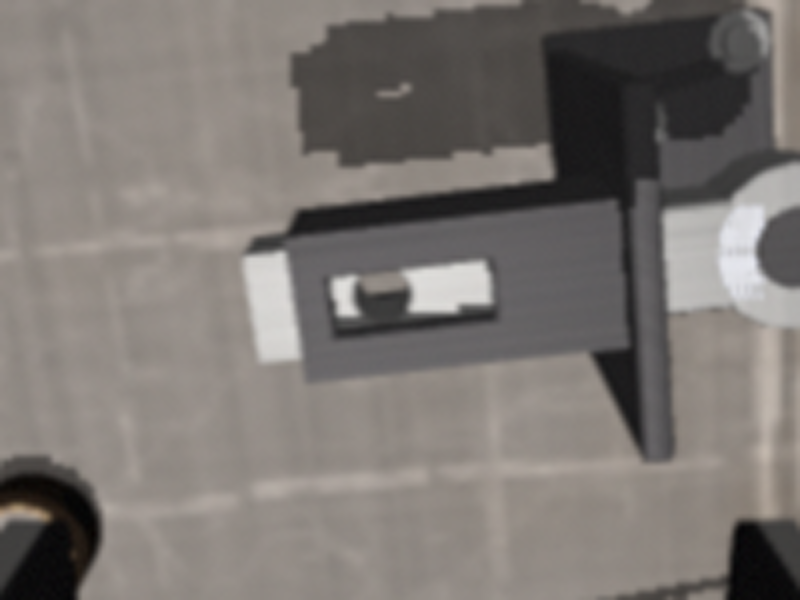

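Crop of the wrist view (origin (222,117), 4x): the slot runs from corners (328,278)/(337,335) to (492,260)/(495,318). The drawbar's hole shows at about (384,296), toward the free end, which is on the left.

```bash
python3 - <<'E'
from h import *
f=load("wrist")
q=lambda x,y,z: pt(f,222+x/4,117+y/4,plane=z)
c=[q(328,278,.128),q(337,335,.128),q(495,318,.128),q(492,260,.128)]
for p in c: print(p.round(4))
ctr=sum(c)/4; print("slot",ctr.round(4), "len",np.linalg.norm((c[2]+c[3]-c[0]-c[1])/2),"wid",np.linalg.norm((c[0]+c[3]-c[1]-c[2])/2))
d=(c[2]+c[3]-c[0]-c[1])[:2]; print("yaw slot",np.arctan2(d[1],d[0]))
e=(q(620,197,.128)-q(288,237,.128)); g=q(630,347,.128)-q(305,382,.128); print("yaw edges",np.arctan2(e[1],e[0]),np.arctan2(g[1],g[0]), "body w",np.linalg.norm(q(288,237,.128)-q(305,382,.128)))
m=(q(288,237,.128)+q(305,382,.128))/2; yw=np.arctan2(e[1]+g[1],e[0]+g[0]); x=np.array([np.cos(yw),np.sin(yw),0]); print("free-end mid + 28mm",m+x*.028)
h=q(384,297,.1215); print("hole",h, "edges",q(356,297,.1215),q(411,297,.1215))
y=np.array([-x[1],x[0],0]); print("along",(h-ctr)@x,(h-ctr)@y)
print("depth pt",pt(f,222+560/4,117+280/4))
rel([0.459,0.249,0.25],1.43)
E
```

```text
[ 0.5531 -0.085   0.128 ]
[ 0.5553 -0.099   0.128 ]
[ 0.5928 -0.0939  0.128 ]
[ 0.5915 -0.0798  0.128 ]
slot [ 0.5732 -0.0894  0.128 ] len 0.03830652724257465 wid 0.014187495614386455
yaw slot 0.13431163588439665
yaw edges 0.14440599442137445 0.1352616212749531 body w 0.03596769956486315
free-end mid + 28mm [ 0.57339983 -0.08928175  0.128     ]
hole [ 0.56629108 -0.09110379  0.1215    ] edges [ 0.55950269 -0.09125244  0.1215    ] [ 0.57283624 -0.09096004  0.1215    ]
along -0.00705107952578568 -0.0007326266720442423
depth pt [ 0.60751575 -0.08389176  0.12932921]
rel [ 1.1543 -0.3485 -0.1638] [0.0004 0.0003 0.0515] t=1.82
```

>>> {"op": "jog_arm", "data": {
  "commands": "0.05 0 -0.15 0 0 0 1; 0.25 -0.08 -0.15 0 0 0 1; 0.45 -0.14 -0.15 0 0 0.02 1; 0.65 -0.2 -0.15 0 0 0.05 1; 0.85 -0.27 -0.15 0 0 0.05 1; 1.0 -0.35 -0.15 0 0 0.05 1; 1.0 -0.35 -0.15 0 0 0.05 1"
}}

```text
time: 2.7
tool_pos: [0.4574, 0.2072, 0.2472]
eef_rot: [3.139, -0.002, 1.442]
wrist_force: [0.6, -0.6, -0.2]
width: 0.999
grasp_force: 0.0
```

```bash
python3 - <<'E'
from h import *
s=read_state(); print(s["tool_pos"],s["eef_rot"],s["joint_pos"].round(2))
f=grab("wrist"); 
save(f,"w2.png",(160,60,520,330),2.2)
rel([0.459,0.249,0.22],1.43)
E
```

```text
[0.45735238 0.20722271 0.24721492] [ 3.13866214e+00 -1.71737846e-03  1.44222996e+00] [ 0.05  0.22 -0.67  1.78  0.15  1.19 -0.79]
rel [ 0.147  -0.0193  0.0893] [ 0.001  -0.0001  0.0028] t=2.75
```

View pics/w2.png

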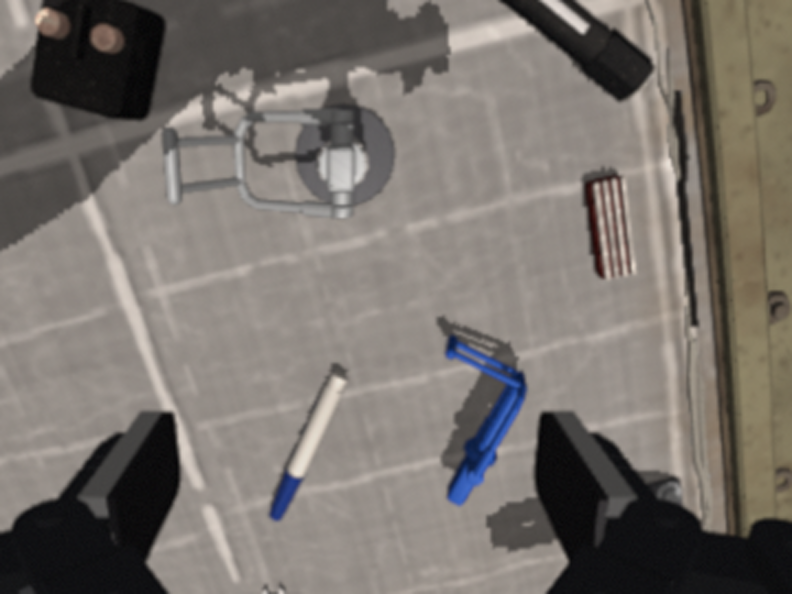

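Crop w2 (origin (160,60), 2.2x): the steel linchpin's tab is at (342,163), the hinge bar runs from (342,112) to (341,215), the ring's lower bar is at (243,160) and the thumb bar runs from (172,130) to (175,202). The blue one at (485,420) is the decoy.

```bash
python3 - <<'E'
from h import *
f=load("wrist")
q=lambda x,y,z=None: pt(f,160+x/2.2,60+y/2.2,plane=z)
for n,x,y in [("tab",342,160),("tab2",342,172),("th1",173,135),("th2",175,197),("thm",174,165),("lb",243,160),("collar",320,163)]: print(n,q(x,y).round(4))
a,b=q(172,130,.145),q(175,202,.145); d=a-b; print("thumb len",np.linalg.norm(d),"yaw",np.arctan2(-d[0],d[1]))
a,b=q(342,112,.09),q(341,215,.09); d=a-b; print("hinge len",np.linalg.norm(d),"yaw",np.arctan2(-d[0],d[1]),(a+b)/2)
a,b=q(245,112,.09),q(335,112,.09);d=b-a; print("leg yaw",np.arctan2(d[1],d[0]))
a,b=q(260,207,.09),q(330,213,.09);d=b-a; print("leg yaw",np.arctan2(d[1],d[0]))
# tab top mask from depth
D=f["depth"]; vs,us=np.mgrid[115:150,300:335]; P=np.array([pt(f,u,v) for u,v in zip(us.ravel(),vs.ravel())])
m=(P[:,2]>.118)&(P[:,2]<.135); print(m.sum(),P[m].min(0),P[m].max(0),np.median(P[m],0))
r=cv2.minAreaRect((P[m,:2]*1000).astype(np.float32)); print(r)
E
```

```text
tab [0.4575 0.2645 0.1274]
tab2 [0.4568 0.2589 0.1275]
th1 [0.374  0.287  0.1096]
th2 [0.3687 0.2563 0.11  ]
thm [0.3713 0.2723 0.1092]
lb [0.3979 0.2682 0.0603]
collar [0.4443 0.2621 0.087 ]
thumb len 0.03224470677314417 yaw -0.16539452469129376
hinge len 0.054758314380655225 yaw -0.1446445611470205 [0.45587437 0.25995679 0.09      ]
leg yaw -0.13159703927633587
leg yaw -0.2159288904365216
265 [0.44772222 0.25007591 0.12200992] [0.46289185 0.27193599 0.12835524] [0.45553775 0.26105544 0.12703725]
((455.3763122558594, 261.0780944824219), (21.009859085083008, 12.953028678894043), 82.5208740234375)
```

```bash
python3 - <<'E'
from h import *
rel([0.4555,0.261,0.16],1.426)
rel([0.4555,0.261,0.097],1.426)
E
```

```text
rel [ 0.185  -0.0367  0.2893] [ 0.001  -0.0001  0.0041] t=2.75
rel [ 0.185  -0.0374  0.4993] [ 0.001  -0.0001  0.0041] t=2.75
```

>>> {"op": "jog_arm", "data": {
  "commands": "0.1 -0.02 0.1 0.001 0 0.004 1; 0.185 -0.037 0.2 0.001 0 0.004 1; 0.185 -0.037 0.25 0.001 0 0.004 1; 0.185 -0.037 0.29 0.001 0 0.004 1; 0.185 -0.037 0.29 0.001 0 0.004 1; 0.185 -0.037 0.29 0.001 0 0.004 1; 0.185 -0.037 0.29 0.001 0 0.004 1"
}}

```text
time: 3.62
tool_pos: [0.4562, 0.2601, 0.1589]
eef_rot: [-3.14, -0.001, 1.423]
wrist_force: [-0.0, -0.2, -0.1]
width: 0.998
grasp_force: 0.0
```

```bash
python3 - <<'E'
from h import *
s=read_state(); print(s["joint_pos"].round(2), s["wrist_force"])
rel([0.4555,0.261,0.097],1.426)
E
```

```text
[-0.08  0.35 -0.67  1.85  0.25  1.03 -0.99] [-0.01943533 -0.17277862 -0.13431828]
rel [ 0.0025 -0.0025  0.2063] [-0.0006 -0.0002 -0.001 ] t=3.62
```

>>> {"op": "jog_arm", "data": {
  "commands": "0.0025 -0.0025 0.08 0 0 0 1; 0.0025 -0.0025 0.15 0 0 0 1; 0.0025 -0.0025 0.206 0 0 0 1; 0.0025 -0.0025 0.206 0 0 0 1; 0.0025 -0.0025 0.206 0 0 0 -1; 0.0025 -0.0025 0.206 0 0 0 -1; 0.0025 -0.0025 0.206 0 0 0 -1; 0.0025 -0.0025 0.206 0 0 0 -1; 0.0025 -0.0025 0.206 0 0 0 -1; 0.0025 -0.0025 0.206 0 0 0 -1",
  "newtons": 50
}}

```text
time: 4.88
tool_pos: [0.4548, 0.2611, 0.0963]
eef_rot: [-3.138, 0.0, 1.424]
wrist_force: [-0.2, -0.1, 0.1]
width: 0.001
grasp_force: 0.0
```

```bash
python3 - <<'E'
from h import *
print(read_state()["width"],read_state()["grasp_force"])
f=grab("wrist"); save(f,"w3.png",None,1.25)
E
```

```text
0.00129768094605833 0.0
```

View pics/w3.png

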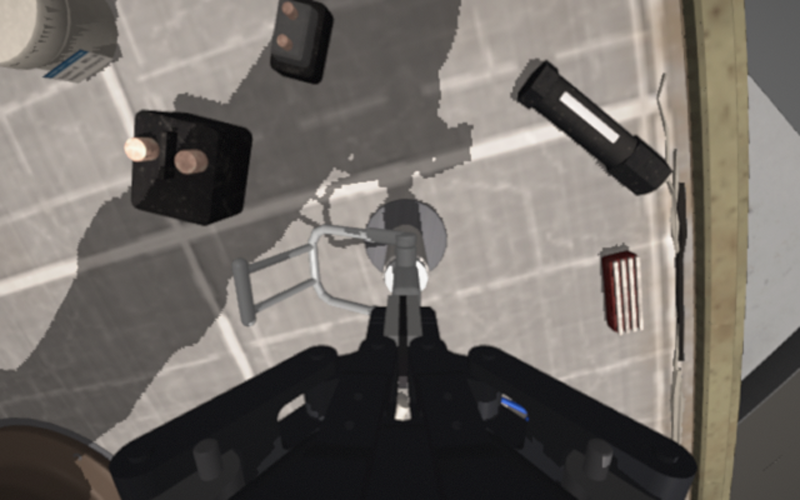

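```bash
python3 - <<'E'
from h import *
f=load("wrist"); q=lambda x,y,z=None: pt(f,x/1.25,y/1.25,plane=z)
for x,y in [(405,245),(405,262),(405,270),(405,280),(405,290),(390,280),(420,280),(397,305),(410,305),(403,330),(403,350),(403,400),(245,290),(318,260),(378,308)]: print(x,y,q(x,y).round(4))
save(f,"w4.png",(260,150,390,270),6)
E
```

```text
405 245 [0.4588 0.2831 0.0968]
405 262 [0.4574 0.2737 0.0975]
405 270 [0.4571 0.2714 0.1038]
405 280 [0.457 0.271 0.117]
405 290 [0.4568 0.2699 0.1266]
390 280 [0.4466 0.2603 0.0873]
420 280 [0.4641 0.2578 0.0875]
397 305 [0.4539 0.2735 0.1488]
410 305 [0.4592 0.2729 0.1492]
403 330 [0.4564 0.2734 0.1691]
403 350 [0.4556 0.2676 0.1724]
403 400 [0.4312 0.1039 0.0049]
245 290 [0.372  0.2747 0.11  ]
318 260 [0.3986 0.2701 0.0591]
378 308 [0.4452 0.2706 0.1433]
```

View pics/w4.png

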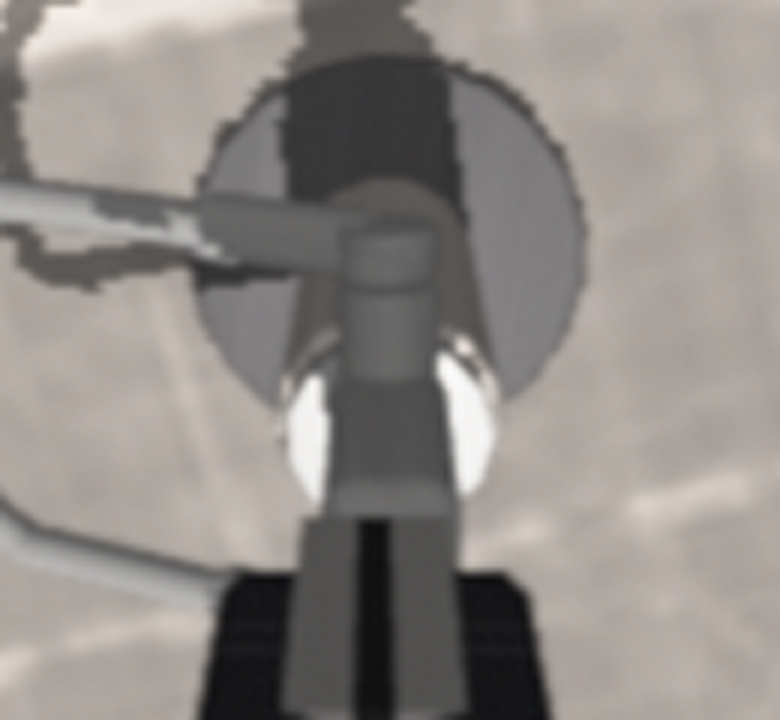

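```bash
python3 - <<'E'
from h import *
f=load("wrist"); s=read_state(); print(s["tool_pos"],s["eef_rot"])
Ti=np.linalg.inv(T_tool(s))
for x,y in [(330,500),(380,505),(330,530),(430,530),(330,600),(430,600),(300,690),(440,690),(250,590),(510,590),(230,680),(375,600),(395,440),(400,480)]:
  u,v=260+x/6,150+y/6; p=pt(f,u,v); print((x,y),p.round(4),(Ti@np.r_[p,1])[:3].round(4), f["depth"][int(v),int(u)])
E
```

```text
[0.45480107 0.26108051 0.09626206] [-3.13836831e+00  7.80153191e-05  1.42365520e+00]
(330, 500) [0.4513 0.2695 0.1258] [ 0.0078 -0.0048 -0.0295] 0.16500671
(380, 505) [0.4562 0.2688 0.1271] [ 0.0079  0.0002 -0.0309] 0.1631843
(330, 530) [0.4524 0.2734 0.1413] [ 0.0118 -0.0044 -0.045 ] 0.14976715
(430, 530) [0.4612 0.2723 0.1418] [ 0.012   0.0045 -0.0455] 0.14832723
(330, 600) [0.4528 0.2737 0.1554] [ 0.0122 -0.004  -0.0592] 0.13585919
(430, 600) [0.4609 0.2728 0.156 ] [ 0.0125  0.0041 -0.0597] 0.13460435
(300, 690) [0.451  0.2741 0.1698] [ 0.0123 -0.0059 -0.0735] 0.12236506
(440, 690) [0.4611 0.2725 0.1695] [ 0.0122  0.0044 -0.0733] 0.121726334
(250, 590) [0.445  0.2706 0.1454] [ 0.008  -0.0113 -0.0491] 0.14740172
(510, 590) [0.4675 0.2672 0.1453] [ 0.0079  0.0115 -0.049 ] 0.14617875
(230, 680) [0.4445 0.2707 0.1609] [ 0.008  -0.0118 -0.0646] 0.13130304
(375, 600) [0.4564 0.2732 0.1555] [ 0.0122 -0.0004 -0.0592] 0.13590853
(395, 440) [0.4581 0.2709 0.116 ] [ 0.0102  0.0018 -0.0198] 0.17350249
(400, 480) [0.4585 0.2704 0.1254] [ 0.0098  0.0022 -0.0292] 0.16508006
```

The measured depth shows the pin untouched between the open-finger positions. The real fingertips lie about 43 mm behind the reported TCP (tip edge at tool z = -0.043), so the fingers shut above the tab. I'll open and go 41 mm lower.

>>> {"op": "jog_arm", "data": {
  "commands": "0 0 0 0 0 0 1; 0 0 0 0 0 0 1; 0 0 0 0 0 0 1; 0 0 0 0 0 0 1; 0 0 0 0 0 0 1; 0 0 0.05 0 0 0 1; 0 0 0.1 0 0 0 1; 0 0 0.137 0 0 0 1; 0 0 0.137 0 0 0 1; 0 0 0.137 0 0 0 1"
}}

```text
time: 6.18
tool_pos: [0.4548, 0.2613, 0.0552]
eef_rot: [-3.138, -0.0, 1.424]
wrist_force: [0.1, 0.1, -0.0]
width: 0.998
grasp_force: 0.0
```

>>> {"op": "jog_arm", "data": {
  "commands": "0 0 0 0 0 0 -1; 0 0 0 0 0 0 -1; 0 0 0 0 0 0 -1; 0 0 0 0 0 0 -1; 0 0 0 0 0 0 -1; 0 0 0 0 0 0 -1",
  "newtons": 50
}}

```text
time: 6.92
tool_pos: [0.455, 0.2611, 0.0554]
eef_rot: [-3.139, -0.0, 1.423]
wrist_force: [1.7, -1.1, 1.4]
width: 0.155
grasp_force: 52.3
```

>>> {"op": "jog_arm", "data": {
  "commands": "0 0 -0.05 0 0 0 -1; 0 0 -0.15 0 0 0 -1; 0 0 -0.25 0 0 0 -1; 0 0 -0.38 0 0 0 -1; 0 0 -0.52 0 0 0 -1; 0 0 -0.52 0 0 0 -1; 0 0 -0.52 0 0 0 -1"
}}

```text
time: 7.8
tool_pos: [0.4544, 0.2606, 0.2108]
eef_rot: [-3.138, 0.001, 1.424]
wrist_force: [-0.4, 0.4, -2.9]
width: 0.161
grasp_force: 51.8
```

```bash
python3 - <<'E'
from h import *
s=read_state(); print(s["joint_pos"].round(2),s["grasp_force"],s["width"])
f=grab("wrist"); Ti=np.linalg.inv(T_tool(s)); save(f,"w5.png",(220,100,420,250),4)
rel([0.5663,-0.0904,0.211],1.5708+.138)
E
```

```text
[-0.05  0.3  -0.69  1.78  0.21  1.14 -0.95] 51.83113753795624 0.16103007438875902
rel [-1.102   0.5408 -0.0037] [-0.0016  0.0003 -0.0907] t=7.85
```

View pics/w5.png

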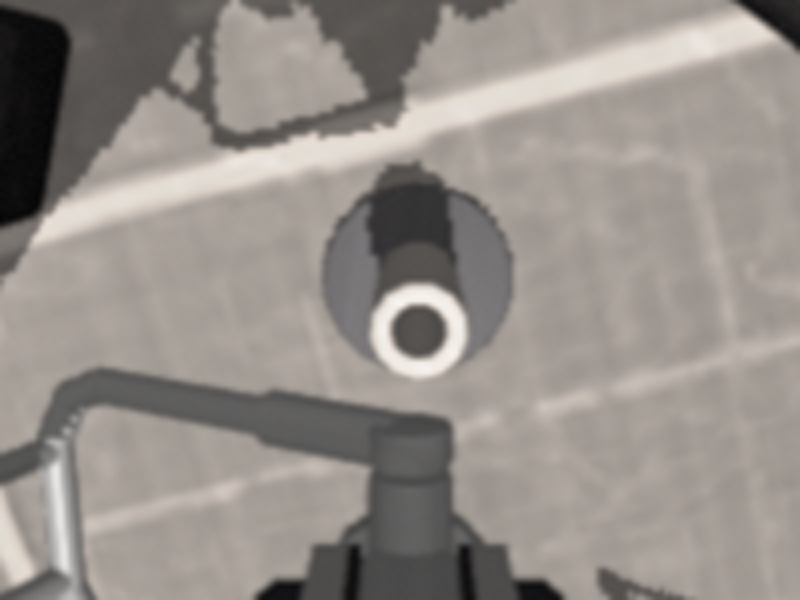

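>>> {"op": "jog_arm", "data": {
  "commands": "-0.1 0.05 0 0 0 -0.02 -1; -0.25 0.12 0 0 0 -0.04 -1; -0.4 0.2 0 0 0 -0.06 -1; -0.55 0.27 0 0 0 -0.08 -1; -0.7 0.35 0 0 0 -0.09 -1; -0.85 0.42 0 0 0 -0.09 -1; -0.95 0.48 0 -0.0016 0 -0.0907 -1; -1.0 0.52 0 -0.0016 0 -0.0907 -1; -1.0 0.54 0 -0.0016 0 -0.0907 -1; -1.0 0.54 0 -0.0016 0 -0.0907 -1"
}}

```text
time: 9.1
tool_pos: [0.5715, -0.0572, 0.2103]
eef_rot: [3.14, -0.002, 1.711]
wrist_force: [-0.2, 0.4, -1.9]
width: 0.157
grasp_force: 51.6
```

```bash
python3 - <<'E'
from h import *
s=read_state(); print(s["joint_pos"].round(2),s["grasp_force"],s["eef_rot"])
rel([0.5662,-0.0896,0.175],1.5708+.138)
E
```

```text
[ 0.46  0.37 -0.58  1.67  0.22  1.16 -0.03] 51.585829854011536 [ 3.14012083e+00 -1.65124867e-03  1.71094018e+00]
rel [-0.1046 -0.0326  0.1175] [ 0.0005 -0.0005  0.0007] t=9.10
```

>>> {"op": "jog_arm", "data": {
  "commands": "-0.05 -0.015 0 0.0005 -0.0005 0 -1; -0.1 -0.03 0 0.0005 -0.0005 0 -1; -0.105 -0.033 0.05 0.0005 -0.0005 0 -1; -0.105 -0.033 0.1 0.0005 -0.0005 0 -1; -0.105 -0.033 0.118 0.0005 -0.0005 0 -1; -0.105 -0.033 0.118 0.0005 -0.0005 0 -1; -0.105 -0.033 0.118 0.0005 -0.0005 0 -1"
}}

```text
time: 9.98
tool_pos: [0.5664, -0.0916, 0.1756]
eef_rot: [3.141, 0.001, 1.709]
wrist_force: [0.7, -0.6, -2.2]
width: 0.158
grasp_force: 51.6
```

```bash
python3 - <<'E'
from h import *
s=read_state(); print(s["tool_pos"],s["eef_rot"])
rel([0.5662,-0.0896,0.150],1.5708+.138)
f=grab("scene"); save(f,"s1.png",(340,130,440,240),5)
E
```

```text
[ 0.56639228 -0.09164571  0.17557013] [3.14063795e+00 1.39095080e-03 1.70908031e+00]
rel [0.007  0.0002 0.0852] [0.0003 0.0004 0.0001] t=9.97
```

View pics/s1.png

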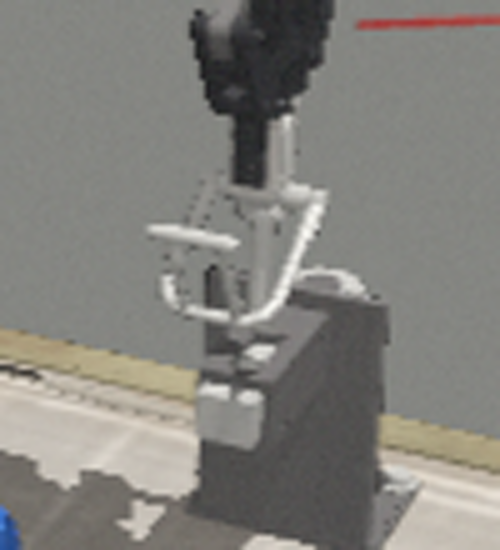

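>>> {"op": "jog_arm", "data": {
  "commands": "0.007 0 0 0.0003 0.0004 0 -1; 0.007 0 0.02 0.0003 0.0004 0 -1; 0.007 0 0.035 0.0003 0.0004 0 -1; 0.007 0 0.05 0.0003 0.0004 0 -1; 0.007 0 0.06 0.0003 0.0004 0 -1; 0.007 0 0.065 0.0003 0.0004 0 -1; 0.007 0 0.065 0.0003 0.0004 0 -1"
}}

```text
time: 10.9
tool_pos: [0.5658, -0.09, 0.1557]
eef_rot: [-3.141, 0.0, 1.709]
wrist_force: [-0.5, 0.3, -2.7]
width: 0.159
grasp_force: 51.7
```

>>> {"op": "jog_arm", "data": {
  "commands": "0 0 0.007 0 0 0 -1; 0 0 0.014 0 0 0 -1; 0 0 0.02 0 0 0 -1; 0 0 0.02 0 0 0 -1"
}}

```text
time: 11.4
tool_pos: [0.5656, -0.09, 0.1496]
eef_rot: [-3.141, 0.0, 1.709]
wrist_force: [0.4, -0.0, -1.6]
width: 0.154
grasp_force: 51.7
```

>>> {"op": "jog_arm", "data": {
  "commands": "0 0 0.01 0 0 0 -1; 0 0 0.02 0 0 0 -1; 0 0 0.03 0 0 0 -1; 0 0 0.04 0 0 0 -1; 0 0 0.04 0 0 0 -1"
}}

```text
time: 12.02
tool_pos: [0.5655, -0.0899, 0.1374]
eef_rot: [-3.14, -0.0, 1.709]
wrist_force: [0.5, -0.3, -2.8]
width: 0.156
grasp_force: 51.7
```

>>> {"op": "jog_arm", "data": {
  "commands": "0 0 0.012 0 0 0 -1; 0 0 0.024 0 0 0 -1; 0 0 0.036 0 0 0 -1; 0 0 0.048 0 0 0 -1; 0 0 0.06 0 0 0 -1; 0 0 0.07 0 0 0 -1; 0 0 0.08 0 0 0 -1; 0 0 0.08 0 0 0 -1"
}}

```text
time: 13.02
tool_pos: [0.5656, -0.09, 0.1135]
eef_rot: [-3.141, 0.0, 1.709]
wrist_force: [0.6, -0.1, -1.8]
width: 0.15
grasp_force: 51.7
```

>>> {"op": "jog_arm", "data": {
  "commands": "0 0 0.01 0 0 0 -1; 0 0 0.02 0 0 0 -1; 0 0 0.027 0 0 0 -1; 0 0 0.031 0 0 0 -1; 0 0 0.031 0 0 0 -1"
}}

```text
time: 13.65
tool_pos: [0.5657, -0.09, 0.1044]
eef_rot: [-3.141, 0.0, 1.709]
wrist_force: [0.2, 0.1, -2.8]
width: 0.16
grasp_force: 51.7
```

>>> {"op": "jog_arm", "data": {
  "commands": "0 0 0.004 0 0 0 -1; 0 0 0.006 0 0 0 -1; 0 0 0.008 0 0 0 -1; 0 0 0.008 0 0 0 -1"
}}

```text
time: 14.15
tool_pos: [0.566, -0.09, 0.1033]
eef_rot: [3.141, 0.001, 1.709]
wrist_force: [-4.2, 0.5, 8.9]
width: 0.156
grasp_force: 53.6
```

>>> {"op": "jog_arm", "data": {
  "commands": "0 0 -0.002 0 0 0 -1; 0 0 -0.002 0 0 0 0.2; 0 0 -0.002 0 0 0 0.2; 0 0 -0.002 0 0 0 0.2; 0 0 -0.002 0 0 0 0.2; 0 0 -0.07 0 0 0 0.2; 0 0 -0.2 0 0 0 0.2; 0 0 -0.35 0 0 0 0.2; 0 0 -0.35 0 0 0 0.2"
}}

```text
time: 15.28
tool_pos: [0.5681, -0.0898, 0.2108]
eef_rot: [3.136, 0.002, 1.709]
wrist_force: [0.3, 0.3, -0.3]
width: 0.601
grasp_force: 0.0
```

```bash
python3 - <<'E'
from h import *
s=read_state(); print(s["tool_pos"],s["joint_pos"].round(2),s["wrist_force"])
f=grab("wrist")
vs,us=np.mgrid[100:300:1,200:400:1]; P=np.array([pt(f,u,v,z=f["depth"][v,u]) for u,v in zip(us.ravel(),vs.ravel())])
yw=.138; x=np.array([np.cos(yw),np.sin(yw)]);y=np.array([-x[1],x[0]])
L=np.c_[(P[:,:2]-[.5733,-.0894])@x,(P[:,:2]-[.5733,-.0894])@y,P[:,2]]*1000
m=(L[:,2]>164)&(L[:,2]<180)&(abs(L[:,0])<30)&(abs(L[:,1])<25); print("tab",m.sum(),L[m].min(0).round(1) if m.any() else 0,L[m].max(0).round(1) if m.any() else 0)
m=(L[:,0]>-130)&(L[:,0]<-55)&(L[:,2]>20)&(L[:,2]<190)&(abs(L[:,1])<40); Q=L[m]; print(m.sum())
for x0 in range(-130,-55,5):
  k=(Q[:,0]>=x0)&(Q[:,0]<x0+5)
  if k.any(): print(x0,k.sum(),Q[k][:,1].min().round(),Q[k][:,1].max().round(),np.percentile(Q[k][:,2],[5,50,95]).round())
E
```

```text
[ 0.56807832 -0.08981065  0.21078012] [ 0.51  0.37 -0.57  1.68  0.21  1.16  0.02] [ 0.34407724  0.33511013 -0.28315687]
tab 445 [-14.5 -10.4 164.2] [ -1.   11.4 177.7]
1075
-100 157 -18.0 20.0 [155. 157. 158.]
-95 269 -19.0 20.0 [148. 156. 158.]
-90 90 -14.0 15.0 [138. 143. 147.]
-85 83 -14.0 15.0 [130. 134. 139.]
-80 77 -13.0 15.0 [119. 125. 130.]
-75 78 -14.0 15.0 [107. 116. 121.]
-70 196 -22.0 24.0 [106. 108. 111.]
-65 72 -26.0 27.0 [108. 111. 113.]
-60 53 -27.0 28.0 [111. 114. 116.]
```

```bash
cat >> h.py <<'E'
YW=.138; O=np.array([.5733,-.0894]); X=np.array([np.cos(YW),np.sin(YW)]); Y=np.array([-X[1],X[0]])
def thumb(th): return np.array([-7.5-70*np.sin(th)-55*np.cos(th),138-70*np.cos(th)+55*np.sin(th)])/1000
def tipgo(xz,t,T0,y=.0005):
    Rt=R.from_euler('xyz',[np.pi,0,np.pi/2+YW]).as_matrix()@R.from_euler('x',-t).as_matrix()
    p=np.r_[O+X*xz[0]+Y*y,xz[1]]+Rt[:,2]*.043
    a=T0[:3,:3].T@(p-T0[:3,3])/.3; w=R.from_matrix(T0[:3,:3].T@Rt).as_rotvec()/np.pi
    return np.r_[a,w].round(3)
def tip(s):
    T=T_tool(s); p=T[:3,3]-T[:3,2]*.043; d=p[:2]-O; return np.array([d@X,d@Y,p[2]]).round(4)
E
python3 - <<'E'
from h import *
s=read_state(); T=T_tool(s); t=.5; print(tip(s))
n=np.array([-np.sin(t),np.cos(t)])
print(tipgo(thumb(1.08)+n*.03,t,T))
E
```

```text
[-0.0067  0.0004  0.2516]
[ 0.001 -0.275  0.221 -0.158  0.     0.   ]
```

>>> {"op": "jog_arm", "data": {
  "commands": "0 -0.1 0 0 0 0 -1; 0 -0.2 0 -0.05 0 0 -1; 0 -0.275 0 -0.1 0 0 -1; 0.001 -0.275 0.05 -0.158 0 0 -1; 0.001 -0.275 0.13 -0.158 0 0 -1; 0.001 -0.275 0.22 -0.158 0 0 -1; 0.001 -0.275 0.22 -0.158 0 0 -1; 0.001 -0.275 0.22 -0.158 0 0 -1"
}}

```text
time: 16.32
tool_pos: [0.4843, -0.1008, 0.1415]
eef_rot: [2.646, -0.0, 1.709]
wrist_force: [0.3, 0.1, 0.4]
width: -0.003
grasp_force: 0.0
```

```bash
python3 - <<'E'
from h import *
s=read_state(); T=T_tool(s); t=.5; print(tip(s),s["joint_pos"].round(2))
n=np.array([-np.sin(t),np.cos(t)])
for th in (1.08,.95,.8,.65,.5,.35,.25,.18): print(th,tipgo(thumb(th)+n*.004,t,T))
f=grab("wrist"); save(f,"w6.png",(170,50,470,275),2.6)
E
```

```text
[-0.1101  0.0009  0.1793] [ 0.85  0.08 -0.61  2.34 -0.46  0.31  0.8 ]
1.08 [-0.001  0.004  0.086 -0.001 -0.     0.   ]
0.95 [-0.001 -0.018  0.118 -0.001 -0.     0.   ]
0.8 [-0.002 -0.038  0.157 -0.001 -0.     0.   ]
0.65 [-0.002 -0.052  0.2   -0.001 -0.     0.   ]
0.5 [-0.002 -0.059  0.244 -0.001 -0.     0.   ]
0.35 [-0.002 -0.06   0.288 -0.001 -0.     0.   ]
0.25 [-0.002 -0.057  0.317 -0.001 -0.     0.   ]
0.18 [-0.002 -0.053  0.338 -0.001 -0.     0.   ]
```

View pics/w6.png

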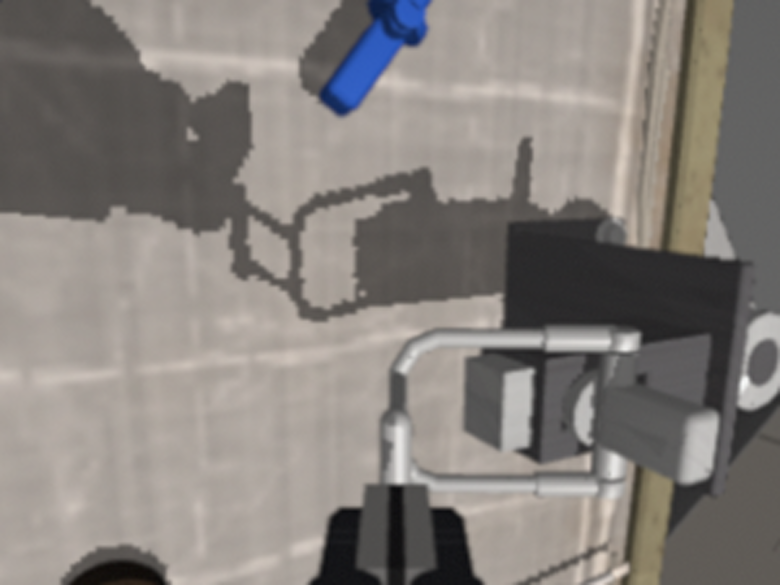

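The wrist view shows the shut fingertips (395,490) above the centre of the thumb bar (395,420), with the pin fully seated. Joint 6 is close to its limit, so I'll use less tilt on the way down.

```bash
python3 - <<'E'
from h import *
s=read_state(); T=T_tool(s); t=.35
n=np.array([-np.sin(t),np.cos(t)])
for th in (1.2,1.08,.95,.8,.65,.5,.4,.3,.2): print(th,tipgo(thumb(th)+n*.004,t,T))
E
```

```text
1.2 [-0.001  0.006  0.059  0.047  0.     0.   ]
1.08 [-0.001 -0.018  0.085  0.047  0.     0.   ]
0.95 [-0.001 -0.04   0.117  0.047  0.     0.   ]
0.8 [-0.001 -0.06   0.157  0.047  0.     0.   ]
0.65 [-0.001 -0.073  0.199  0.047  0.     0.   ]
0.5 [-0.001 -0.081  0.243  0.047  0.     0.   ]
0.4 [-0.001 -0.082  0.272  0.047  0.     0.   ]
0.3 [-0.001 -0.08   0.302  0.047  0.     0.   ]
0.2 [-0.001 -0.076  0.331  0.047  0.     0.   ]
```

>>> {"op": "jog_arm", "data": {
  "commands": "-0.001 -0.01 0.02 0.047 0 0 -1; -0.001 -0.015 0.06 0.047 0 0 -1; -0.001 -0.018 0.085 0.047 0 0 -1; -0.001 -0.04 0.117 0.047 0 0 -1; -0.001 -0.06 0.157 0.047 0 0 -1; -0.001 -0.073 0.199 0.047 0 0 -1; -0.001 -0.081 0.243 0.047 0 0 -1; -0.001 -0.082 0.272 0.047 0 0 -1; -0.001 -0.082 0.272 0.047 0 0 -1"
}}

```text
time: 17.5
tool_pos: [0.5011, -0.0986, 0.0569]
eef_rot: [2.794, -0.0, 1.709]
wrist_force: [-0.6, -0.2, -0.2]
width: 0.0
grasp_force: 0.1
```

```bash
python3 - <<'E'
from h import *
s=read_state(); T=T_tool(s); t=.35; print(tip(s),thumb(.4),s["joint_pos"].round(2),s["wrist_force"])
n=np.array([-np.sin(t),np.cos(t)])
for th in (.3,.2,.15,.1,.05,0,-.05,-.1): print(th,tipgo(thumb(th)+n*.004,t,T))
f=grab("wrist"); np.savez("pics/last.npz",**f)
vs,us=np.mgrid[60:330:2,170:450:2]; P=np.array([pt(f,u,v,z=f["depth"][v,u]) for u,v in zip(us.ravel(),vs.ravel())])
L=np.c_[(P[:,:2]-O)@X,(P[:,:2]-O)@Y,P[:,2]]*1000
m=(L[:,0]<-48)&(L[:,0]>-105)&(abs(L[:,1])<40)&(L[:,2]>30)&(L[:,2]<170)
for p in L[m][::12].round(): print(p,end=" ")
E
```

```text
[-0.0874  0.0008  0.0974] [-0.08541764  0.09494374] [ 0.55  0.29 -0.42  2.28  0.05  0.26  0.26] [-0.64676807 -0.20851164 -0.21499061]
0.3 [-0.001  0.01   0.026 -0.001 -0.     0.   ]
0.2 [-0.001  0.019  0.054 -0.001 -0.     0.   ]
0.15 [-0.001  0.025  0.068 -0.001 -0.     0.   ]
0.1 [-0.001  0.031  0.081 -0.001 -0.     0.   ]
0.05 [-0.001  0.038  0.094 -0.001 -0.     0.   ]
0 [-0.001  0.045  0.107 -0.001 -0.     0.   ]
-0.05 [-0.001  0.053  0.119 -0.001 -0.     0.   ]
-0.1 [-0.001  0.062  0.131 -0.001 -0.     0.   ]
[-49.  15.  78.] [-54.  14.  83.] [-60.  14.  84.] [-82.  19.  93.] [-58.  13.  85.] [-75.  15.  88.] [-58.  11.  85.] [-73.  14.  90.] [-84.  16.  94.] [-65.  10.  87.] [-72.  11.  90.] [-84.  12.  93.] [-86.  13.  97.] [-87.  13. 100.] [-88.  14. 103.] [-90.  13. 105.] [-92.  13. 107.] [-96.   9.  99.] [-87.  13. 111.] [-96.   9. 101.] [-87.  13. 112.] [-100.    9.  102.] [-91.  14. 114.] [-53.  -9.  81.] [-98.  13. 112.] [-84.   9. 110.] [-49. -11.  82.] [-96.  13. 116.] [-82.   9. 112.] [-51. -12.  83.] [-97.  13. 118.] [-83.  10. 115.] [-105.    9.  108.] [-96.  13. 1
[... 1507 characters left out ...]
7.  15. 165.] [-68.  14. 167.] [-105.   19.  161.] [-98.  19. 164.] [-83.   8. 155.] [-81.  15. 165.] [-72.  14. 167.] [-98.  -8. 129.] [-100.   19.  165.] [-84.   7. 154.] [-81.  12. 163.] [-75.  15. 168.] [-100.   -2.  137.] [-101.   19.  165.] [-84.   5. 153.] [-80.  11. 162.] [-76.  14. 168.] [-99.  -2. 140.] [-99.  19. 166.] [-82.   6. 156.] [-80.  13. 166.] [-72.  13. 170.] [-103.   19.  167.] [-96.  19. 169.] [-76.   3. 155.] [-77.  14. 169.] [-103.   19.  167.] [-84.   3. 154.] [-79.  10. 164.] [-103.    7.  153.] [-99.  19. 169.] [-77.   2. 156.] [-99.  -6. 140.] [-83.   0. 153.] [-79.  11. 168.] [-103.   19.  169.] [-72.  -5. 151.] [-82.  -0. 155.] [-78.  10. 169.] [-80.  -1. 156.]
```

```bash
python3 - <<'E'
from h import *
s=read_state(); T=T_tool(s); t=.22
n=np.array([-np.sin(t),np.cos(t)])
for th in (.4,.35,.3,.2,.15,.1,.05): print(th,tipgo(thumb(th)+n*.004,t,T))
E
```

```text
0.4 [-0.001 -0.013 -0.003  0.041 -0.     0.   ]
0.35 [-0.001 -0.011  0.011  0.041 -0.     0.   ]
0.3 [-0.001 -0.007  0.026  0.041 -0.     0.   ]
0.2 [-0.001  0.002  0.054  0.041 -0.     0.   ]
0.15 [-0.001  0.007  0.068  0.041 -0.     0.   ]
0.1 [-0.001  0.013  0.081  0.041 -0.     0.   ]
0.05 [-0.001  0.02   0.094  0.041 -0.     0.   ]
```

>>> {"op": "jog_arm", "data": {
  "commands": "-0.001 -0.013 -0.003 0.041 0 0 -1; -0.001 -0.011 0.011 0.041 0 0 -1; -0.001 -0.007 0.026 0.041 0 0 -1; -0.001 -0.002 0.04 0.041 0 0 -1; -0.001 0.002 0.054 0.041 0 0 -1; -0.001 0.007 0.068 0.041 0 0 -1; -0.001 0.007 0.068 0.041 0 0 -1"
}}

```text
time: 18.42
tool_pos: [0.5099, -0.098, 0.0388]
eef_rot: [2.923, -0.0, 1.709]
wrist_force: [0.1, 0.2, 1.2]
width: -0.002
grasp_force: 0.2
```

```bash
python3 - <<'E'
from h import *
s=read_state(); T=T_tool(s); t=.22; print(tip(s),thumb(.15),s["joint_pos"].round(2),s["wrist_force"])
n=np.array([-np.sin(t),np.cos(t)])
for th in (.1,.05,0,-.03,-.06,-.1): print(th,tipgo(thumb(th)+n*.004,t,T))
E
```

```text
[-0.0733  0.0002  0.0808] [-0.07234308  0.07700512] [ 0.4   0.36 -0.31  2.17  0.13  0.42  0.15] [0.10037389 0.2033597  1.20510961]
0.1 [ 0.001  0.008  0.012 -0.    -0.    -0.   ]
0.05 [ 0.001  0.017  0.024 -0.    -0.    -0.   ]
0 [ 0.001  0.026  0.036 -0.    -0.    -0.   ]
-0.03 [ 0.001  0.032  0.043 -0.    -0.    -0.   ]
-0.06 [ 0.001  0.038  0.05  -0.    -0.    -0.   ]
-0.1 [ 0.001  0.046  0.058 -0.    -0.    -0.   ]
```

>>> {"op": "jog_arm", "data": {
  "commands": "0.001 0.008 0.012 0 0 0 -1; 0.001 0.013 0.018 0 0 0 -1; 0.001 0.017 0.024 0 0 0 -1; 0.001 0.022 0.03 0 0 0 -1; 0.001 0.022 0.03 0 0 0 -1"
}}

```text
time: 19.05
tool_pos: [0.5186, -0.0965, 0.0318]
eef_rot: [2.922, 0.0, 1.709]
wrist_force: [-1.3, -0.4, 1.1]
width: -0.001
grasp_force: 0.4
```

>>> {"op": "jog_arm", "data": {
  "commands": "0 0.005 0.006 0 0 0 -1; 0 0.01 0.012 0 0 0 -1; 0 0.016 0.02 0 0 0 -1; 0 0.016 0.02 0 0 0 -1"
}}

```text
time: 19.55
tool_pos: [0.5181, -0.0967, 0.0249]
eef_rot: [2.933, -0.001, 1.707]
wrist_force: [-17.8, -2.4, 6.4]
width: -0.001
grasp_force: 0.1
```

```bash
python3 - <<'E'
from h import *
s=read_state(); print(tip(s),thumb(0),thumb(-.1),s["wrist_force"])
for c in("wrist","scene","top"):
  f=grab(c)
  vs,us=np.mgrid[60:330,170:450] if c!="scene" else np.mgrid[130:260,340:450]
  P=np.array([pt(f,u,v,z=f["depth"][v,u]) for u,v in zip(us.ravel(),vs.ravel())])
  L=np.c_[(P[:,:2]-O)@X,(P[:,:2]-O)@Y,P[:,2]]*1000
  m=(L[:,0]<-46)&(L[:,0]>-85)&(abs(abs(L[:,1])-17)<3)&(L[:,2]>50)&(L[:,2]<100)
  print(c,m.sum())
  for p in L[m][::max(1,m.sum()//20)].round(): print(p,end=" ")
E
```

```text
[-0.0646  0.0004  0.067 ] [-0.0625  0.068 ] [-0.05523689  0.06285887] [-17.78728237  -2.42645427   6.43737194]
wrist 174
[-54.  20.  62.] [-56.  19.  63.] [-52.  20.  65.] [-54.  20.  66.] [-56.  18.  64.] [-52.  19.  65.] [-55.  18.  65.] [-50.  18.  65.] [-54.  18.  67.] [-57.  17.  65.] [-53.  17.  66.] [-57.  17.  67.] [-52.  17.  67.] [-55.  16.  66.] [-51.  16.  66.] [-57.  16.  66.] [-53.  16.  67.] [-48.  14.  64.] [-56.  15.  66.] [-51.  15.  66.] [-57.  15.  66.] [-53.  15.  67.] scene 9
[-51. -15.  64.] [-51. -17.  64.] [-59. -15.  66.] [-53. -15.  63.] [-53. -18.  63.] [-52. -15.  60.] [-56. -19.  63.] [-55. -16.  59.] [-55. -19.  60.] top 5
[-51.  17.  63.] [-52.  14.  64.] [-54.  17.  62.] [-54.  15.  66.] [-56.  14.  60.]
```

The thumb bar is now at (-54.5, 63) mm, so the ring reads about -0.11 and has snapped. Backing off.

>>> {"op": "jog_arm", "data": {
  "commands": "0 -0.03 -0.03 0 0 0 -1; 0 -0.08 -0.06 0 0 0 -1; 0 -0.15 -0.15 0 0 0 -1; 0 -0.2 -0.3 0 0 0 -1; 0 -0.2 -0.45 0 0 0 -1; 0 -0.2 -0.45 0 0 0 -1; 0 -0.2 -0.45 0 0 0 -1"
}}

```text
time: 20.58
tool_pos: [0.4369, -0.1081, 0.1458]
eef_rot: [2.921, 0.001, 1.708]
wrist_force: [0.1, 0.1, -0.4]
width: -0.001
grasp_force: 0.0
```

```bash
python3 - <<'E'
from h import *
s=read_state(); print(tip(s),s["wrist_force"],s["time"])
for c in("wrist","scene","top"):
  f=grab(c)
  vs,us=np.mgrid[0:400,0:640] if c=="wrist" else (np.mgrid[130:260,340:450] if c=="scene" else np.mgrid[100:220,330:430])
  P=np.array([pt(f,u,v,z=f["depth"][v,u]) for u,v in zip(us.ravel(),vs.ravel())])
  L=np.c_[(P[:,:2]-O)@X,(P[:,:2]-O)@Y,P[:,2]]*1000
  m=(L[:,0]<-46)&(L[:,0]>-85)&(abs(L[:,1])<22)&(L[:,2]>50)&(L[:,2]<100)
  print(c,m.sum(), L[m].mean(0).round(1) if m.any() else 0)
  m=(abs(L[:,0])<30)&(abs(L[:,1])<15)&(L[:,2]>165)&(L[:,2]<185); print(" tab",m.sum(),np.percentile(L[m],[3,50,97],axis=0).round(1) if m.any() else 0)
E
```

```text
[-0.1471  0.0003  0.1878] [ 0.08304521  0.07006661 -0.40313256] 20.575
wrist 327 [-54.9   1.4  66.2]
 tab 725 [[-15.4  -9.  165.6]
 [-12.8   1.9 173.9]
 [ -3.5  10.9 175.9]]
scene 60 [-55.2  -3.   63.7]
 tab 56 [[-16.9 -13.3 166.1]
 [-11.9  -4.2 171.6]
 [ -1.1   6.7 175.4]]
top 56 [-53.   -1.5  64.9]
 tab 67 [[-15.9 -11.5 166.9]
 [ -9.7  -1.5 172.5]
 [ -2.7   8.8 175. ]]
```

```bash
python3 -c "
from rig import job_done
print(job_done())"
```

```text
the job is handed in; nothing more can be done
None
```

The linchpin is fully home in the receiver with its ring snapped over the nose and locked, measured from the depth images after the arm backed off clear; the job was handed in at about 20.7 s, and the hand-in call returned no verdict.

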